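# Empty the scoop of salvaged parts into the scrap drawer

### The arm

A 6-joint arm with a two-finger parallel gripper is mounted at the origin on the work surface. World frame = base frame: x ahead of the robot, y to its left, z up, the work surface at z = 0. Lengths are in m, angles in rad, forces in N, time in s.
With the tool pointing down it reaches from about 0.35 to 0.975 m from the base axis. Payload 4.9 kg.
Tool frame: the origin (TCP) lies at the very end of the fingers, on their centre line; the grasp point (between the pads) lies 19 mm behind it; x points along the fingers, y is the direction in which the jaws open and shut, and the axes are right-handed (so a half turn about x gives the same grasp; the last joint's range is limited). The gripper opens to 85 mm and grips with 20 to 120 N. Pads are 22 mm wide; open, the fingers measure 114 mm over their backs; the gripper's body (76 mm by 85 mm) begins 54 mm behind the grasp point. The pads swing forward as they close: fully open they stand 13 mm farther back than shut.
Start: joints at [-1.461, 0.053, 1.613, -0, 1.476, -0.119], TCP at [0.142, -0.609, 0.231] pointing down, gripper open.
Joint ranges: [-3.01, 3.01], [-1.01, 2.22], [0.06, 2.58], [-1.02, 4.17], [0.09, 2.62], [-3.14, 3.14]. Speed limits (rad/s): [2.57, 2.57, 3.14, 3.14, 3.14, 3.14].

### API

Orientations are given as a rotation vector (axis times angle).
In Python, from station import ctrl, get_image, calibration, finish_job, search_frame, cut_out, mark_of gives the robot as it stands. The module is installed in compiled form; this text tells all that it offers.
- The arm moves only by the tool arm_command, never from a script. Its argument "plan" is a list that holds one entry, the list of rows, each a list of 7 numbers: the shift along the tool's x, y, z in m, then the turn, a rotation vector about the tool's x, y, z in degrees, then the finger opening in m, from 0 to 0.0854. A call has 1 to 20 rows; each row shifts and turns the pose as measured when the row begins, along the tool's axes as they then stand; what a row does not reach is not made up. A row lasts 1/12 s, in which the tool goes at most 41.7 mm and 7.16 degrees, less where a joint would pass 70% of its speed; a pose out of reach is approached as far as the arm can. A call with a gripper value outside its range is refused whole. The fingers move at their own pace and stop on an object; "squeeze" is the grip in N (left out, the last holds). Time passes only in rows, so rows that do not move let the fingers close. It gives the time, the measured TCP pose, the force and the opening at its end, in the units of the state.
- ctrl.get_obs(): the state, without advancing time (a new reading comes with each control period).
- get_image(name): name is "scene" or "top"; returns the picture (400x640x3 uint8, red, green, blue); there is no depth.
- calibration(name): a dict with "fx", "fy", "cx", "cy" (pixels), "cam_to_world" (4x4, takes a point from camera to world coordinates). Camera axes: x right, y down, z forward; pixel columns grow to the right and rows downward; lengths in m; the calibration is good to about 2 mm. A picture is of the moment at which its call begins. calibration takes no time and is no camera call.
- finish_job(): hands the job in, once; it reports no verdict.
Trained networks look in the newest picture that a camera, given by its name, has taken for a name from the list of things; names that differ only in an ending like _2 or _b are one class to them, and where a whole thing is asked for, a point or a joint stands for the part that bears it (a point fixed in the world has none). Each returns a list of dicts, best first, with "conf" (0 to 1); they miss things now and then, are a little off and sometimes report something else, mostly with a low value. They report only what shows in the picture. A call takes as long as a camera call.
- search_frame(camera, thing): "at" ([x, y, z] in m, in the coordinates of the camera as it stood for that picture, good to about 4 mm: the middle of the surface that is visible of it).
- cut_out(camera, thing): "mask" (400x640 bool, what is visible of it).
- mark_of(camera, thing): "at" ([x, y, z] in m, in the coordinates of the camera as it stood for that picture, good to about 4 mm: a listed point, or the origin of a listed thing).
The state is a dict: "t": time; "q": joint angles; "dq": joint speeds; "effort": joint torques, N m; "tool_pos": TCP position; "tool_rot": TCP orientation; "contact_force": force on the tool from outside, world axes, zero at the start; "wrist_torque": the same for the moment, N m; "opening": finger opening in m.
Only numpy, scipy, OpenCV 4.12 (cv2) and the standard library are available. Lean on these libraries where they do the work, as an engineer would, in place of code of your own. Each camera call takes 0.05 s, during which the arm holds its last target. There are 200 camera calls.

### The job

Pull the drawer wide open, pick up the loaded scoop by its handle, press the front edge of its blade on the drawer's side rim and tip it there so that the heat sink and the transformer slide off into the drawer, without touching those parts with the gripper or spilling them. Then set the empty scoop down flat on the bench, right way up, and push the drawer fully shut. Leave the circuit board, the spray can and the screwdriver where they are.

Things in the scene. Friction and masses are not known exactly. Their poses are not given: they have to be found in the camera images.
- cabinet: low grey steel drawer unit standing on the bench and fixed to it, 240 deep (x), 230 wide (y), 112 high; origin on the bench under the middle of its front face, x axis pointing into the unit away from the robot, y axis to the left, z up. Its single drawer slides out along -x
- drawer (a joint): how far the drawer is out, in m: 0 shut, 0.15 fully out at a stop; stiff slide, about 2 N; stays where it is left
- drawer_handle (a point): middle of the drawer's bar handle, axes parallel to the unit's; dark bar 90 long along y, 10 thick along x, 12 high, its centre 85 above the bench and 42 in front of the drawer's front panel; two posts join it to the panel at 40 to either side, the gap behind the bar is 37
- drawer_in (a point): point on the drawer's inner floor, 14 above the bench, midway between the side walls, 75 behind the front panel: with the drawer out, the centre of the 150 (x) by 194 (y) opening. Moves with the drawer, axes as the unit's. Side walls 6 thick, outer faces at y = -103 and +103, upper edge (rim) 90 above the bench; front panel 8 thick, top 96 above the bench; 214 long inside
- scoop: flat steel hand scoop with straight black handle; origin at the middle of the blade's straight front edge, on the underside; x points forward out of that edge, handle to -x, z up. Blade 130 long, 92 wide, 3 thick, side lips 17 high, back wall 33 high, open in front. A foot at x = -236, under the handle's rear end, reaches the underside's level, so it lies level on the bench. 0.28 kg, balanced near x = -125
- scoop_grip (a point): point to grip in the scoop's handle, in the scoop's frame at x = -165, y = 0, 45 above the underside; the handle runs from x = -130 to -245 mm, 22 wide, 24 high, its centre line 45 above the underside; axes as the scoop's
- heatsink: bare aluminium finned heat sink lying on the blade, 80 x 28 x 26, about 70 g; origin at its centre, x along its length, z up as it lies at the start. Metal parts slide on the blade when it is tipped more than about 13 to 20 degrees
- transformer: small transformer with a dark core and a brown winding, lying on the blade beside the heat sink, 64 x 40 x 34, about 110 g; origin at its centre, x along its length, z up as it lies at the start
- power_board: amber circuit board with components, 150 x 100 x 52, loose bystander at the right; origin under its centre
- spray_can: spray can, 60 across, 170 high, loose bystander standing at the left; origin under its centre
- screwdriver: screwdriver lying on the bench at the left, 200 long, loose bystander

How it is judged:
On the way, in this order (a step that is already met when the one before it is completed fails the run):
1. the drawer is pulled out by at least 120 mm (value of joint drawer above 0.12 m), for 0.1 s.
2. the blade's front end is pressed on the rim of the open drawer (over 0.5 N, the edge not reaching more than about 60 mm past the rim), with both parts still on the blade (value of joint drawer above 0.11 m and contact force between scoop and cabinet above 0.5 N and x of scoop in the frame of drawer_in between -0.1 and 0.08 m and y of scoop in the frame of drawer_in between -0.115 and 0.115 m and z of scoop in the frame of drawer_in between 0.04 and 0.105 m and (y of scoop in the frame of drawer_in above 0.04 m or y of scoop in the frame of drawer_in below -0.04 m or x of scoop in the frame of drawer_in below -0.025 m) and x of heatsink in the frame of scoop between -0.14 and 0.03 m and y of heatsink in the frame of scoop between -0.06 and 0.06 m and z of heatsink in the frame of scoop between -0.005 and 0.07 m and x of transformer in the frame of scoop between -0.14 and 0.03 m and y of transformer in the frame of scoop between -0.06 and 0.06 m and z of transformer in the frame of scoop between -0.005 and 0.07 m), for 0.1 s.
3. both parts lie inside the open drawer (value of joint drawer above 0.08 m and x of heatsink in the frame of drawer_in between -0.08 and 0.145 m and y of heatsink in the frame of drawer_in between -0.1 and 0.1 m and z of heatsink in the frame of drawer_in between -0.005 and 0.075 m and x of transformer in the frame of drawer_in between -0.08 and 0.145 m and y of transformer in the frame of drawer_in between -0.1 and 0.1 m and z of transformer in the frame of drawer_in between -0.005 and 0.075 m), for 0.2 s.
At the end, for the whole second after the job is handed in: The drawer is shut (within 12 mm), both parts lie at rest inside it, and the scoop lies at rest on the bench, right way up and level (its front edge within 12 mm of the bench, tilt under 0.1 rad) (value of joint drawer below 0.012 m and x of heatsink in the frame of drawer_in between -0.08 and 0.145 m and y of heatsink in the frame of drawer_in between -0.1 and 0.1 m and z of heatsink in the frame of drawer_in between -0.005 and 0.075 m and x of transformer in the frame of drawer_in between -0.08 and 0.145 m and y of transformer in the frame of drawer_in between -0.1 and 0.1 m and z of transformer in the frame of drawer_in between -0.005 and 0.075 m and linear speed of each of heatsink, transformer, scoop below 0.03 m/s and height (world z) of scoop below 0.012 m and angle between scoop's own z axis and vertical below 0.1 rad); the robot touches nothing.
It fails at once if a part comes off the blade away from the open drawer, or with the blade's edge more than about 50 mm above the rim ((not (x of heatsink in the frame of scoop between -0.14 and 0.03 m and y of heatsink in the frame of scoop between -0.06 and 0.06 m and z of heatsink in the frame of scoop between -0.005 and 0.07 m) and not (x of heatsink in the frame of drawer_in between -0.08 and 0.145 m and y of heatsink in the frame of drawer_in between -0.1 and 0.1 m and z of heatsink in the frame of drawer_in between -0.005 and 0.075 m) and not (x of scoop in the frame of drawer_in between -0.14 and 0.11 m and y of scoop in the frame of drawer_in between -0.14 and 0.14 m and z of scoop in the frame of drawer_in between -0.02 and 0.13 m)) or (not (x of transformer in the frame of scoop between -0.14 and 0.03 m and y of transformer in the frame of scoop between -0.06 and 0.06 m and z of transformer in the frame of scoop between -0.005 and 0.07 m) and not (x of transformer in the frame of drawer_in between -0.08 and 0.145 m and y of transformer in the frame of drawer_in between -0.1 and 0.1 m and z of transformer in the frame of drawer_in between -0.005 and 0.075 m) and not (x of scoop in the frame of drawer_in between -0.14 and 0.11 m and y of scoop in the frame of drawer_in between -0.14 and 0.14 m and z of scoop in the frame of drawer_in between -0.02 and 0.13 m))).
It fails at once if the gripper touches one of the two parts (over 1 N) (contact force between the fingers and heatsink above 1 N or contact force between the fingers and transformer above 1 N).
It fails at once if the circuit board, the spray can or the screwdriver is moved by more than 30 mm (distance of any of power_board, spray_can, screwdriver from where it was at the start of the episode above 0.03 m).
It also fails if it takes over 72 s, if anything falls off the work surface, if the arm or the gripper's body presses on something with over 40 N, if the wrist force passes 120 N, or if a joint passes its speed limit or range.

## Working session

There is one attempt and no reset: what is moved stays moved. The work goes in short steps, Python scripts to look and compute and a tool call to move; the robot and the scene stay as the last step left them, time stands still between calls to the robot, and variables do not carry over. Pictures are saved under pics/ and viewed, about 8 in all and at most 12, crops included, and the job is handed in when it is done.

Besides the shell and the picture viewer there is one more tool, called after "Emit:" as a command line: name --argument value ..., lists and objects as JSON in quotes. arm_command: Moves the arm, as the interface text tells. Its arguments: {"type":"object","properties":{"plan":{"type":"array","items":{"type":"array","items":{"type":"array","items":{"type":"number"}}}},"squeeze":{"type":"number"}},"required":["plan"]}

```bash
mkdir -p pics
cat > h.py <<'E'
import numpy as np, cv2
from scipy.spatial.transform import Rotation as R
from station import *
def w(cam,p):
    T=np.array(calibration(cam)["cam_to_world"]); return T[:3,:3]@np.array(p)+T[:3,3]
def pic(cam,fn):
    im=get_image(cam); cv2.imwrite("pics/"+fn,im[:,:,::-1]); return im
def marks(cam,names):
    for n in names:
        r=mark_of(cam,n)
        print(cam,n,[(np.round(w(cam,d["at"]),3).tolist(),round(d["conf"],2)) for d in r[:2]])
def st():
    o=ctrl.get_obs(); print({k:np.round(o[k],3).tolist() for k in("t","q","tool_pos","tool_rot","contact_force","opening")}); print(np.round(R.from_rotvec(o["tool_rot"]).as_matrix(),3)); return o
E
python3 - <<'E'
from h import *
a=pic("scene","s0.png");b=pic("top","t0.png")
cv2.imwrite("pics/b0.png",cv2.resize(np.vstack([a,b])[:,:,::-1],(480,600)))
for c in("scene","top"): marks(c,["cabinet","drawer_handle","drawer_in","scoop","scoop_grip","heatsink","transformer","power_board","spray_can","screwdriver"])
st()
E
```

```text
scene cabinet [([0.65, -0.203, -0.001], 0.78)]
scene drawer_handle [([0.586, -0.198, 0.083], 0.97)]
scene drawer_in []
scene scoop [([0.658, 0.169, 0.001], 0.71), ([0.582, -0.196, 0.084], 0.31)]
scene scoop_grip [([0.508, 0.218, 0.048], 0.95)]
scene heatsink [([0.613, 0.211, 0.015], 0.75)]
scene transformer [([0.606, 0.168, 0.017], 0.75)]
scene power_board [([0.557, -0.468, -0.002], 0.67)]
scene spray_can [([0.362, 0.502, 0.0], 0.6)]
scene screwdriver [([0.597, 0.459, -0.001], 0.54)]
top cabinet [([0.653, -0.208, 0.0], 0.57), ([0.663, 0.168, 0.002], 0.33)]
top drawer_handle [([0.581, -0.202, 0.085], 0.69), ([0.361, 0.499, -0.003], 0.21)]
top drawer_in [([0.705, -0.207, 0.017], 0.78), ([0.603, 0.167, 0.023], 0.5)]
top scoop [([0.664, 0.172, 0.003], 0.69), ([0.505, 0.214, 0.043], 0.38)]
top scoop_grip [([0.505, 0.215, 0.041], 0.94)]
top heatsink [([0.613, 0.202, 0.013], 0.52)]
top transformer [([0.606, 0.164, 0.021], 0.87), ([0.654, -0.206, -0.0], 0.61)]
top power_board [([0.562, -0.472, -0.001], 0.62)]
top spray_can [([0.362, 0.502, -0.001], 0.58)]
top screwdriver [([0.593, 0.457, 0.003], 0.59)]
{'t': 1.1, 'q': [-1.461, 0.053, 1.613, -0.0, 1.476, -0.119], 'tool_pos': [0.142, -0.609, 0.231], 'tool_rot': [2.1, 0.241, -2.1], 'contact_force': [0.407, -1.797, 0.841], 'opening': 0.085}
[[-0.     0.227 -0.974]
 [-0.    -0.974 -0.227]
 [-1.     0.     0.   ]]
```

View pics/s0.png

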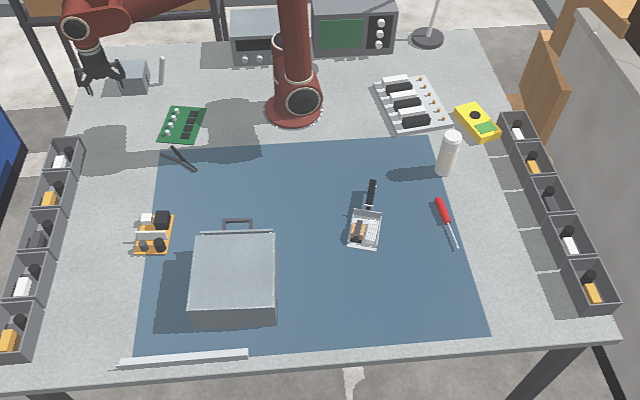

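View pics/t0.png

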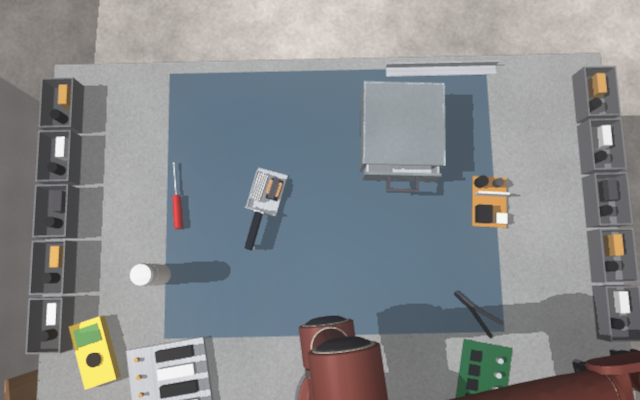

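The scene picture shows the cabinet at about (235,280), the scoop loaded at (365,230), and the bystanders clear of both. I'll get the yaws and a zoom on the handle, and add a planner that prints the row values.

```bash
cat >> h.py <<'E'
from scipy.linalg import logm,expm
def go(pos,xdir,ydir,o=None):
    """row values for a constant-screw move of the TCP to pos, tool x along xdir, tool y near ydir"""
    o=o or ctrl.get_obs(); x=np.array(xdir,float);x/=np.linalg.norm(x)
    y=np.array(ydir,float);y-=x*(x@y);y/=np.linalg.norm(y)
    A=np.eye(4);A[:3,:3]=R.from_rotvec(o["tool_rot"]).as_matrix();A[:3,3]=o["tool_pos"]
    B=np.eye(4);B[:3,:3]=np.c_[x,y,np.cross(x,y)];B[:3,3]=pos
    D=np.linalg.inv(A)@B; rv=R.from_matrix(D[:3,:3]).as_rotvec(degrees=True)
    n=int(np.ceil(max(np.linalg.norm(D[:3,3])/.036,np.linalg.norm(rv)/6,1)))
    M=expm(np.real(logm(D))/n)
    print("n",n,"row",np.round(M[:3,3],4).tolist(),np.round(R.from_matrix(M[:3,:3]).as_rotvec(degrees=True),2).tolist())
def px(cam,p):
    c=calibration(cam);T=np.linalg.inv(np.array(c["cam_to_world"]));q=T[:3,:3]@np.array(p)+T[:3,3]
    return np.array([c["fx"]*q[0]/q[2]+c["cx"],c["fy"]*q[1]/q[2]+c["cy"]])
def ray(cam,u,v,z):
    c=calibration(cam);T=np.array(c["cam_to_world"]);d=T[:3,:3]@np.array([(u-c["cx"])/c["fx"],(v-c["cy"])/c["fy"],1]);o=T[:3,3]
    return o+d*(z-o[2])/d[2]
E
python3 - <<'E'
from h import *
a=cv2.imread("pics/t0.png")
b=cv2.resize(a[70:210,350:460],None,fx=4,fy=4,interpolation=cv2.INTER_CUBIC); c=cv2.resize(a[155:255,230:300],None,fx=5.6,fy=5.6,interpolation=cv2.INTER_CUBIC)
cv2.imwrite("pics/c0.png",np.hstack([b,c[:,:358]]) if c.shape[0]==b.shape[0] else b)
m=cut_out("top","drawer_handle"); 
for d in m[:1]:
    ys,xs=np.nonzero(d["mask"]);print("handle mask",xs.min(),xs.max(),ys.min(),ys.max(),d["conf"])
for z,pp in((.112,[(363,82),(445,82),(363,165),(445,165)]),):
    for u,v in pp: print(u,v,ray("top",u,v,z).round(3))
print(px("top",[.583,-.2,.085]),px("top",[.583,-.155,.085]),px("top",[.583,-.245,.085]))
go([.583,-.202,.2],[0,0,-1],[1,-.03,0])
E
```

```text
handle mask 363 441 165 192 0.85
363 82 [ 0.893 -0.101  0.112]
445 82 [ 0.888 -0.334  0.112]
363 165 [ 0.652 -0.093  0.112]
445 165 [ 0.647 -0.321  0.112]
[401.0901842  190.24678036] [385.12728235 190.58210925] [417.05307369 189.91145173]
n 17 row [0.0018, 0.0038, -0.0378] [-4.42, 0.0, -0.0]
```

View pics/c0.png

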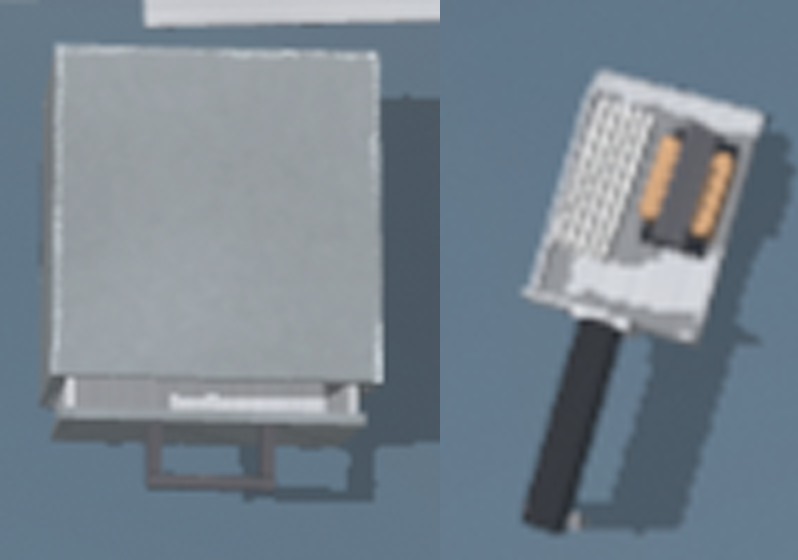

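The crop puts the handle bar at px 387–418, row 190, which fits a centre of (0.583,-0.204). The cabinet yaw is about -2.3° and the drawer is already about 20 mm out. I'll move above the handle.

Emit:
arm_command --plan '[[[0.0018,0.0038,-0.0378,-4.42,0,0,0.036],[0.0018,0.0038,-0.0378,-4.42,0,0,0.036],[0.0018,0.0038,-0.0378,-4.42,0,0,0.036],[0.0018,0.0038,-0.0378,-4.42,0,0,0.036],[0.0018,0.0038,-0.0378,-4.42,0,0,0.036],[0.0018,0.0038,-0.0378,-4.42,0,0,0.036],[0.0018,0.0038,-0.0378,-4.42,0,0,0.036],[0.0018,0.0038,-0.0378,-4.42,0,0,0.036],[0.0018,0.0038,-0.0378,-4.42,0,0,0.036],[0.0018,0.0038,-0.0378,-4.42,0,0,0.036],[0.0018,0.0038,-0.0378,-4.42,0,0,0.036],[0.0018,0.0038,-0.0378,-4.42,0,0,0.036],[0.0018,0.0038,-0.0378,-4.42,0,0,0.036],[0.0018,0.0038,-0.0378,-4.42,0,0,0.036],[0.0018,0.0038,-0.0378,-4.42,0,0,0.036],[0.0018,0.0038,-0.0378,-4.42,0,0,0.036],[0.0018,0.0038,-0.0378,-4.42,0,0,0.036],[0,0,0,0,0,0,0.036]]]'

```text
t: 2.65
tool_pos: [0.5889, -0.1774, 0.1976]
tool_rot: [1.187, 1.217, -1.189]
contact_force: [-0.4, -0.1, -0.6]
opening: 0.0359
```

Run:
```python
from h import *
st()
go([.583,-.204,.115],[0,0,-1],[1,-.04,0])
```

```text
{'t': 2.65, 'q': [-0.412, 0.049, 1.673, -0.003, 1.415, -0.439], 'tool_pos': [0.589, -0.177, 0.198], 'tool_rot': [1.187, 1.217, -1.189], 'contact_force': [-0.446, -0.055, -0.591], 'opening': 0.036}
[[ 0.003  1.     0.028]
 [-0.004  0.028 -1.   ]
 [-1.     0.002  0.005]]
n 3 row [0.0276, -0.0021, 0.0088] [1.29, 0.09, -0.05]
```

Emit:
arm_command --plan '[[[0.0276,-0.0021,0.0088,1.29,0.09,-0.05,0.036],[0.0276,-0.0021,0.0088,1.29,0.09,-0.05,0.036],[0.0276,-0.0021,0.0088,1.29,0.09,-0.05,0.036],[0,0,0,0,0,0,0.036]]]'

```text
t: 2.98
tool_pos: [0.5864, -0.2017, 0.1166]
tool_rot: [1.237, 1.184, -1.231]
contact_force: [-1.4, 1.4, -1.5]
opening: 0.0359
```

Run:
```python
from h import *
st(); pic("scene","s1.png"); a=cv2.imread("pics/s1.png")
cv2.imwrite("pics/c1.png",cv2.resize(a[170:300,170:300],None,fx=4,fy=4,interpolation=cv2.INTER_CUBIC))
go([.583,-.204,.068],[0,0,-1],[1,-.04,0])
```

```text
{'t': 2.983, 'q': [-0.451, 0.131, 1.727, 0.0, 1.275, -0.416], 'tool_pos': [0.586, -0.202, 0.117], 'tool_rot': [1.237, 1.184, -1.231], 'contact_force': [-1.436, 1.368, -1.531], 'opening': 0.036}
[[ 0.008  0.999 -0.035]
 [-0.003 -0.035 -0.999]
 [-1.     0.008  0.003]]
n 2 row [0.0258, -0.0027, 0.0011] [0.16, 0.11, -0.33]
```

View pics/c1.png

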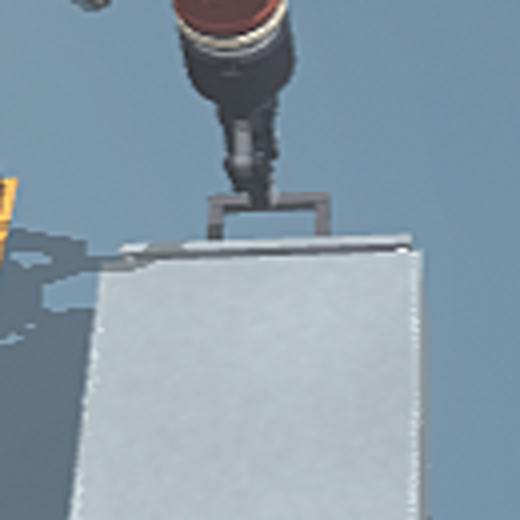

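The fingers stand over the bar, slightly left of its middle in this view. I'll descend and close.

Emit:
arm_command --plan '[[[0.0258,-0.0027,0.0011,0.16,0.1,-0.3,0.036],[0.0258,-0.0027,0.0011,0.16,0.1,-0.3,0.036],[0,0,0,0,0,0,0.036],[0,0,0,0,0,0,0.0],[0,0,0,0,0,0,0.0],[0,0,0,0,0,0,0.0],[0,0,0,0,0,0,0.0]]]' --squeeze 50

```text
t: 3.62
tool_pos: [0.5884, -0.2068, 0.0783]
tool_rot: [1.24, 1.176, -1.232]
contact_force: [1.2, -2.1, -10.7]
opening: 0.0083
```

Emit:
arm_command --plan '[[[0.003,-0.005,0,0,0,0,0.0],[0.001,-0.012,0,0,0,0,0.0],[0,-0.012,0,0,0,0,0.0],[0,-0.012,0,0,0,0,0.0],[0,-0.014,0,0,0,0,0.0],[0,-0.014,0,0,0,0,0.0],[0,-0.014,0,0,0,0,0.0]]]'

```text
t: 4.2
tool_pos: [0.5084, -0.2032, 0.0782]
tool_rot: [1.245, 1.164, -1.221]
contact_force: [2.3, -0.2, -5.6]
opening: 0.0087
```

Run:
```python
from h import *
st(); get_image("top"); marks("top",["drawer_in","drawer_handle","cabinet"])
```

```text
{'t': 4.2, 'q': [-0.519, -0.003, 1.939, 0.006, 1.178, -0.483], 'tool_pos': [0.508, -0.203, 0.078], 'tool_rot': [1.245, 1.164, -1.221], 'contact_force': [2.291, -0.21, -5.631], 'opening': 0.009}
[[ 0.028  0.999 -0.039]
 [-0.009 -0.039 -0.999]
 [-1.     0.028  0.008]]
top drawer_in [([0.632, -0.204, 0.018], 0.62), ([0.364, 0.501, -0.003], 0.27)]
top drawer_handle [([0.505, -0.196, 0.084], 0.68), ([0.604, 0.17, 0.022], 0.26)]
top cabinet [([0.654, -0.211, -0.001], 0.61)]
```

Emit:
arm_command --plan '[[[0,-0.012,0,0,0,0,0.0],[0,-0.012,0,0,0,0,0.0],[0,-0.012,0,0,0,0,0.0],[0,-0.01,0,0,0,0,0.0],[0,-0.008,0,0,0,0,0.0],[0,-0.006,0,0,0,0,0.0],[0,0,0,0,0,0,0.0]]]'

```text
t: 4.98
tool_pos: [0.4525, -0.2007, 0.0782]
tool_rot: [1.249, 1.158, -1.213]
contact_force: [2.3, 0.2, -7.6]
opening: 0.0083
```

Run:
```python
from h import *
st(); get_image("top"); marks("top",["drawer_in","drawer_handle"])
```

```text
{'t': 4.983, 'q': [-0.575, -0.139, 2.067, 0.014, 1.178, -0.542], 'tool_pos': [0.452, -0.201, 0.078], 'tool_rot': [1.249, 1.158, -1.213], 'contact_force': [2.326, 0.228, -7.626], 'opening': 0.008}
[[ 0.037  0.999 -0.038]
 [-0.009 -0.038 -0.999]
 [-0.999  0.037  0.007]]
top drawer_in [([0.612, 0.204, 0.011], 0.72), ([0.577, -0.201, 0.017], 0.7)]
top drawer_handle [([0.449, -0.194, 0.084], 0.68)]
```

Emit:
arm_command --plan '[[[0,-0.005,0,0,0,0,0.0],[0,-0.005,0,0,0,0,0.0],[0,0,0,0,0,0,0.0]]]'

```text
t: 5.38
tool_pos: [0.4532, -0.2008, 0.0782]
tool_rot: [1.262, 1.134, -1.194]
contact_force: [-2.8, -1.3, -3.3]
opening: 0.0081
```

The drawer is at its stop. I'll release and rise.

Emit:
arm_command --plan '[[[0,0,0,0,0,0,0.036],[0,0,0,0,0,0,0.036],[0,0,0,0,0,0,0.036],[-0.03,0,0,0,0,0,0.036],[-0.035,0,0,0,0,0,0.036],[-0.035,0,0,0,0,0,0.036]]]'

```text
t: 5.88
tool_pos: [0.4448, -0.1985, 0.1761]
tool_rot: [1.26, 1.145, -1.198]
contact_force: [0.0, -1.0, -0.3]
opening: 0.0358
```

Run:
```python
from h import *
o=st(); get_image("scene"); marks("scene",["drawer_in","drawer_handle"])
go([.506,.2155,.16],[0,0,-1],[.279,.96,0])
a=cv2.imread("pics/t0.png")
# handle axis: dark pixels of scoop handle in crop
g=a[205:252,240:268].max(2); ys,xs=np.nonzero(g<75); P=np.array([ray("top",x+240,y+205,.057)[:2] for x,y in zip(xs,ys)])
c=P.mean(0);u,s,v=np.linalg.svd(P-c);print(len(P),c,v[0],P.min(0),P.max(0))
```

```text
{'t': 5.883, 'q': [-0.588, -0.287, 2.018, 0.027, 1.36, -0.555], 'tool_pos': [0.445, -0.198, 0.176], 'tool_rot': [1.26, 1.145, -1.198], 'contact_force': [0.005, -1.046, -0.275], 'opening': 0.036}
[[ 0.056  0.998 -0.038]
 [-0.006 -0.038 -0.999]
 [-0.998  0.057  0.004]]
scene drawer_in [([0.579, -0.198, 0.014], 0.6), ([0.65, -0.202, -0.002], 0.47)]
scene drawer_handle [([0.455, -0.195, 0.085], 0.83), ([0.556, -0.47, -0.001], 0.46)]
n 13 row [0.002, 0.0227, -0.0264] [-5.84, 0.23, -0.22]
277 [0.48069295 0.22100298] [-0.96030728  0.27894429] [0.42814514 0.19844857] [0.53353823 0.24430154]
```

Emit:
arm_command --plan '[[[0.002,0.0227,-0.0264,-5.84,0.2,-0.2,0.06],[0.002,0.0227,-0.0264,-5.84,0.2,-0.2,0.06],[0.002,0.0227,-0.0264,-5.84,0.2,-0.2,0.06],[0.002,0.0227,-0.0264,-5.84,0.2,-0.2,0.06],[0.002,0.0227,-0.0264,-5.84,0.2,-0.2,0.06],[0.002,0.0227,-0.0264,-5.84,0.2,-0.2,0.06],[0.002,0.0227,-0.0264,-5.84,0.2,-0.2,0.06],[0.002,0.0227,-0.0264,-5.84,0.2,-0.2,0.06],[0.002,0.0227,-0.0264,-5.84,0.2,-0.2,0.06],[0.002,0.0227,-0.0264,-5.84,0.2,-0.2,0.06],[0.002,0.0227,-0.0264,-5.84,0.2,-0.2,0.06],[0.002,0.0227,-0.0264,-5.84,0.2,-0.2,0.06],[0.002,0.0227,-0.0264,-5.84,0.2,-0.2,0.06],[0,0,0,0,0,0,0.06]]]'

```text
t: 7.2
tool_pos: [0.4966, 0.2296, 0.1466]
tool_rot: [0.169, 1.566, -0.185]
contact_force: [0.6, 0.5, 0.1]
opening: 0.0601
```

Run:
```python
from h import *
st(); go([.504,.2145,.08],[0,0,-1],[.279,.96,0])
```

```text
{'t': 7.2, 'q': [0.301, -0.06, 1.87, -0.008, 1.338, -1.043], 'tool_pos': [0.497, 0.23, 0.147], 'tool_rot': [0.169, 1.566, -0.185], 'contact_force': [0.614, 0.477, 0.084], 'opening': 0.06}
[[-0.004  0.223  0.975]
 [-0.01   0.975 -0.223]
 [-1.    -0.01  -0.002]]
n 2 row [0.0333, -0.0062, 0.0054] [1.66, -0.04, 0.3]
```

Emit:
arm_command --plan '[[[0.0333,-0.0062,0.0054,1.66,0,0.3,0.06],[0.0333,-0.0062,0.0054,1.66,0,0.3,0.06],[0,0,0,0,0,0,0.06]]]'

```text
t: 7.45
tool_pos: [0.5041, 0.2173, 0.0787]
tool_rot: [0.22, 1.557, -0.218]
contact_force: [-1.1, 0.0, -1.1]
opening: 0.0601
```

Run:
```python
from h import *
st(); go([.504,.2145,.028],[0,0,-1],[.279,.96,0])
```

```text
{'t': 7.45, 'q': [0.271, 0.016, 1.918, 0.001, 1.205, -1.021], 'tool_pos': [0.504, 0.217, 0.079], 'tool_rot': [0.22, 1.557, -0.218], 'contact_force': [-1.084, 0.035, -1.076], 'opening': 0.06}
[[ 0.002  0.276  0.961]
 [ 0.001  0.961 -0.276]
 [-1.     0.002  0.002]]
n 2 row [0.0253, -0.0014, 0.0003] [0.1, 0.06, -0.05]
```

Emit:
arm_command --plan '[[[0.0253,-0.0014,0.0003,0.1,0,0,0.06],[0.0253,-0.0014,0.0003,0.1,0,0,0.06],[0.001,0,0,0,0,0,0.06],[0,0,0,0,0,0,0.0],[0,0,0,0,0,0,0.0],[0,0,0,0,0,0,0.0],[0,0,0,0,0,0,0.0],[0,0,0,0,0,0,0.0]]]' --squeeze 115

```text
t: 8.12
tool_pos: [0.5068, 0.2136, 0.0314]
tool_rot: [0.226, 1.556, -0.222]
contact_force: [-1.1, 0.9, -5.2]
opening: 0.0198
```

Run:
```python
from h import *
st()
```

```text
{'t': 8.117, 'q': [0.263, 0.086, 1.936, 0.001, 1.116, -1.022], 'tool_pos': [0.507, 0.214, 0.031], 'tool_rot': [0.226, 1.556, -0.222], 'contact_force': [-1.128, 0.934, -5.219], 'opening': 0.02}
[[ 0.004  0.282  0.959]
 [ 0.002  0.96  -0.282]
 [-1.     0.003  0.003]]
```

Emit:
arm_command --plan '[[[-0.005,0,0,0,0,0,0.0],[-0.01,0,0,0,0,0,0.0],[-0.015,0,0,0,0,0,0.0],[-0.015,0,0,0,-0.5,0,0.0],[-0.015,0,0,0,-1,0,0.0],[-0.015,0,0,0,-1,0,0.0],[-0.01,0,0,0,-0.5,0,0.0],[-0.005,0,0,0,0,0,0.0]]]'

```text
t: 8.78
tool_pos: [0.5011, 0.213, 0.1262]
tool_rot: [0.216, 1.511, -0.23]
contact_force: [0.4, 0.1, -4.3]
opening: 0.0201
```

Run:
```python
from h import *
st(); a=pic("scene","s2.png"); marks("scene",["scoop","scoop_grip","heatsink","transformer"])
cv2.imwrite("pics/c2.png",cv2.resize(a[100:270,290:440,::-1],None,fx=3.5,fy=3.5,interpolation=cv2.INTER_CUBIC))
get_image("top"); marks("top",["scoop","scoop_grip","heatsink","transformer"])
```

```text
{'t': 8.783, 'q': [0.279, -0.075, 1.921, -0.029, 1.255, -0.997], 'tool_pos': [0.501, 0.213, 0.126], 'tool_rot': [0.216, 1.511, -0.23], 'contact_force': [0.401, 0.063, -4.286], 'opening': 0.02}
[[ 0.047  0.282  0.958]
 [-0.015  0.959 -0.282]
 [-0.999 -0.001  0.049]]
scene scoop [([0.656, 0.173, 0.103], 0.92)]
scene scoop_grip [([0.499, 0.211, 0.142], 0.58)]
scene heatsink [([0.608, 0.208, 0.115], 0.64)]
scene transformer [([0.604, 0.164, 0.118], 0.85)]
top scoop [([0.658, 0.168, 0.1], 0.71)]
top scoop_grip [([0.559, -0.469, 0.003], 0.7), ([0.496, 0.212, 0.136], 0.62)]
top heatsink [([0.579, -0.202, 0.017], 0.67), ([0.604, 0.2, 0.108], 0.58)]
top transformer [([0.6, 0.163, 0.119], 0.73)]
```

View pics/c2.png

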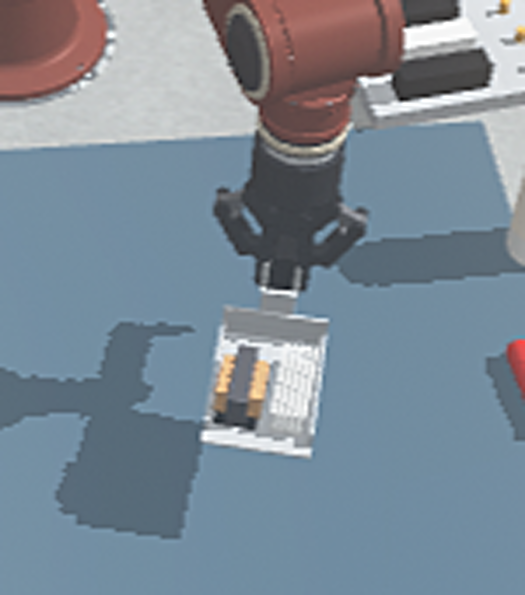

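Scoop held rigidly, parts still on the blade (transformer near crop px (240,385), heat sink (295,390)). Now I'll plan the carry.

```bash
cat >> h.py <<'E'
OFF=(0.0314,0.0,0.161)
def scoop(edge,yaw,pitch):
    """TCP pose for scoop with edge at world point, forward dir yaw(deg), nose-down pitch (deg)"""
    S=R.from_euler("ZY",[yaw,pitch],degrees=True).as_matrix() # cols: fwd,left,up
    x,y,z=-S[:,2],S[:,1],S[:,0]
    return np.array(edge)-OFF[0]*x-OFF[2]*z,x,y
def edge(o):
    M=R.from_rotvec(o["tool_rot"]).as_matrix(); f=M[:,2]
    print("edge",np.round(np.array(o["tool_pos"])+M@np.array(OFF),4),"yaw",round(np.degrees(np.arctan2(f[1],f[0])),1),"nose-down",round(np.degrees(np.arcsin(-f[2])),1),"roll",round(np.degrees(np.arcsin(M[2,1])),1))
E
python3 - <<'E'
from h import *
import h
o=ctrl.get_obs(); edge(o)
go(*scoop([.566,-.114,.15],-92.3,-3))
E
```

```text
edge [0.656  0.1665 0.099 ] yaw -16.4 nose-down -2.6 roll -0.2
n 13 row [-0.0031, -0.0038, 0.0145] [5.83, -0.02, -0.27]
```

Emit:
arm_command --plan '[[[-0.006,0,0,0,0,0,0.0],[-0.0062,-0.001,0.0044,1.75,0,-0.1,0.0],[-0.003,-0.0019,0.0072,2.9,0,-0.1,0.0],[-0.0025,-0.003,0.0116,4.66,0,-0.2,0.0],[-0.0025,-0.003,0.0116,4.66,0,-0.2,0.0],[-0.0025,-0.003,0.0116,4.66,0,-0.2,0.0],[-0.0025,-0.003,0.0116,4.66,0,-0.2,0.0],[-0.0025,-0.003,0.0116,4.66,0,-0.2,0.0],[-0.0025,-0.003,0.0116,4.66,0,-0.2,0.0],[-0.0025,-0.003,0.0116,4.66,0,-0.2,0.0],[-0.0025,-0.003,0.0116,4.66,0,-0.2,0.0],[-0.0025,-0.003,0.0116,4.66,0,-0.2,0.0],[-0.0025,-0.003,0.0116,4.66,0,-0.2,0.0],[-0.0025,-0.003,0.0116,4.66,0,-0.2,0.0],[-0.0025,-0.003,0.0116,4.66,0,-0.2,0.0],[-0.001,-0.002,0.008,3.2,0,-0.1,0.0],[0,-0.001,0.004,1.6,0,0,0.0],[0,0,0,0,0,0,0.0]]]'

```text
t: 10.78
tool_pos: [0.577, 0.0682, 0.1829]
tool_rot: [1.12, 1.21, -1.16]
contact_force: [0.4, 0.4, -4.9]
opening: 0.0202
```

Run:
```python
from h import *
o=st(); edge(o)
go(*scoop([.566,-.114,.13],-92.3,-3))
```

```text
{'t': 10.783, 'q': [0.01, -0.02, 1.769, -0.043, 1.382, -0.067], 'tool_pos': [0.577, 0.068, 0.183], 'tool_rot': [1.12, 1.21, -1.16], 'contact_force': [0.368, 0.371, -4.89], 'opening': 0.02}
[[ 0.011  0.996  0.085]
 [-0.042  0.085 -0.995]
 [-0.999  0.007  0.043]]
edge [ 0.5909 -0.0934  0.1585] yaw -85.1 nose-down -2.5 roll 0.4
n 2 row [0.0154, -0.0028, 0.0091] [3.58, -0.28, -0.38]
```

Emit:
arm_command --plan '[[[0.004,-0.0014,0.0046,1.8,-0.1,-0.2,0.0],[0.008,-0.0014,0.0046,1.8,-0.1,-0.2,0.0],[0.008,-0.0014,0.0046,1.8,-0.1,-0.2,0.0],[0.006,-0.0014,0.0046,1.8,-0.1,-0.2,0.0],[0,0,0,0,0,0,0.0]]]'

```text
t: 11.2
tool_pos: [0.5718, 0.0486, 0.1552]
tool_rot: [1.207, 1.151, -1.268]
contact_force: [-0.8, -0.4, -6.3]
opening: 0.0198
```

Run:
```python
from h import *
o=st(); edge(o)
a=pic("scene","s3.png"); b=pic("top","t3.png")
for c in("scene","top"): marks(c,["scoop","heatsink","transformer","drawer_in"])
f=lambda i:cv2.resize(i[:,:,::-1],(390,500),interpolation=cv2.INTER_CUBIC)
cv2.imwrite("pics/c3.png",np.hstack([f(a[130:290,190:315]),f(b[110:270,330:455])]))
```

```text
{'t': 11.2, 'q': [-0.021, -0.004, 1.801, -0.05, 1.347, 0.039], 'tool_pos': [0.572, 0.049, 0.155], 'tool_rot': [1.207, 1.151, -1.268], 'contact_force': [-0.789, -0.39, -6.28], 'opening': 0.02}
[[-0.003  0.999 -0.048]
 [-0.049 -0.048 -0.998]
 [-0.999 -0.     0.049]]
edge [ 0.564  -0.1135  0.1317] yaw -92.8 nose-down -2.8 roll -0.0
scene scoop [([0.564, -0.113, 0.13], 0.82)]
scene heatsink [([0.593, -0.056, 0.145], 0.77)]
scene transformer [([0.549, -0.064, 0.146], 0.83)]
scene drawer_in [([0.58, -0.2, 0.018], 0.8)]
top scoop [([0.569, -0.117, 0.134], 0.96)]
top heatsink [([0.59, -0.061, 0.142], 0.62)]
top transformer [([0.551, -0.062, 0.152], 0.92)]
top drawer_in [([0.577, -0.198, 0.015], 0.87)]
```

View pics/c3.png

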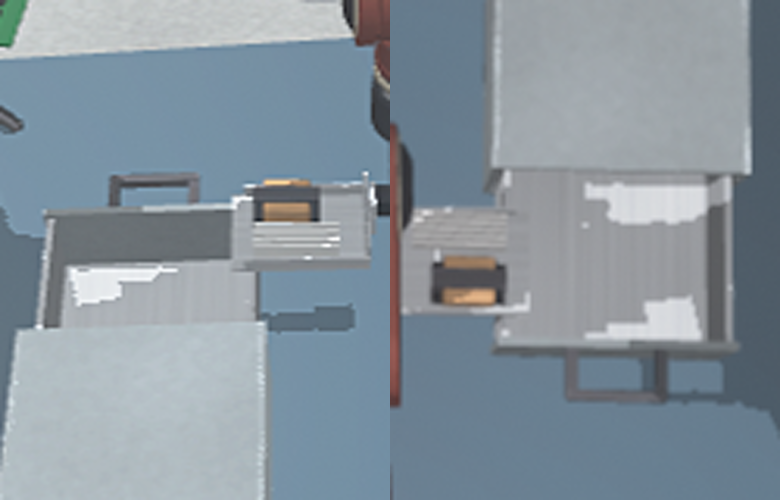

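The blade is level, with its edge about 11 mm inside the left rim (about px (510,260) in the top crop) and both parts on it. I'll lower to the rim.

Run:
```python
from h import *
go(*scoop([.564,-.115,.096],-92.5,6))
```

```text
n 2 row [0.0071, -0.0012, 0.0037] [-0.07, 4.39, -0.12]
```

Emit:
arm_command --plan '[[[0.0018,-0.0003,0.0009,0,1.1,0,0.0],[0.0018,-0.0003,0.0009,0,1.1,0,0.0],[0.0018,-0.0003,0.0009,0,1.1,0,0.0],[0.0018,-0.0003,0.0009,0,1.1,0,0.0],[0.0018,-0.0003,0.0009,0,1.1,0,0.0],[0.0018,-0.0003,0.0009,0,1.1,0,0.0],[0.0018,-0.0003,0.0009,0,1.1,0,0.0],[0.0018,-0.0003,0.0009,0,1.1,0,0.0],[0,0,0,0,0,0,0.0]]]'

```text
t: 12.45
tool_pos: [0.5704, 0.0407, 0.1421]
tool_rot: [1.335, 1.269, -1.179]
contact_force: [-0.5, 0.7, -4.7]
opening: 0.0204
```

Run:
```python
from h import *
o=st(); edge(o); go(*scoop([.564,-.115,.084],-92.5,7))
```

```text
{'t': 12.45, 'q': [-0.118, -0.009, 1.832, 0.124, 1.325, -0.102], 'tool_pos': [0.57, 0.041, 0.142], 'tool_rot': [1.335, 1.269, -1.179], 'contact_force': [-0.536, 0.687, -4.692], 'opening': 0.02}
[[ 0.01   0.999 -0.046]
 [ 0.119 -0.046 -0.992]
 [-0.993  0.004 -0.12 ]]
edge [ 0.5634 -0.1152  0.0916] yaw -92.6 nose-down 6.9 roll 0.3
n 1 row [0.0072, 0.0003, 0.0008] [-0.13, 0.13, -0.27]
```

Emit:
arm_command --plan '[[[0.003,0,0,0,0,0,0.0],[0.003,0,0,0,0,0,0.0],[0.003,0,0,0,0,0,0.0],[0.002,0,0,0,0,0,0.0],[0,0,0,0,0,0,0.0]]]'

```text
t: 12.87
tool_pos: [0.5731, 0.0408, 0.1354]
tool_rot: [1.334, 1.262, -1.177]
contact_force: [-2.6, -2.5, 1.4]
opening: 0.02
```

Run:
```python
from h import *
o=st(); edge(o)
```

```text
{'t': 12.867, 'q': [-0.115, 0.0, 1.834, 0.12, 1.307, -0.101], 'tool_pos': [0.573, 0.041, 0.135], 'tool_rot': [1.334, 1.262, -1.177], 'contact_force': [-2.576, -2.522, 1.387], 'opening': 0.02}
[[ 0.015  0.999 -0.045]
 [ 0.115 -0.046 -0.992]
 [-0.993  0.01  -0.115]]
edge [ 0.5664 -0.1153  0.0856] yaw -92.6 nose-down 6.6 roll 0.6
```

Contact is about 6 N. I'll hold briefly, then tip about the rim.

Emit:
arm_command --plan '[[[0.0005,0,0,0,0,0,0.0],[0.0005,0,0,0,0,0,0.0],[0,0,0,0,0,0,0.0],[-0.0076,0,0.002,0,3,0,0.0],[-0.0076,0,0.002,0,3,0,0.0],[-0.0076,0,0.002,0,3,0,0.0],[-0.0076,0,0.002,0,3,0,0.0],[-0.0076,0,0.002,0,3,0,0.0],[0,0,0,0,0,0,0.0]]]'

```text
t: 13.62
tool_pos: [0.5734, 0.0224, 0.1726]
tool_rot: [1.525, 1.449, -1.014]
contact_force: [-0.1, -0.9, -2.5]
opening: 0.0202
```

Run:
```python
from h import *
o=st(); edge(o); get_image("scene"); marks("scene",["scoop","heatsink","transformer"])
```

```text
{'t': 13.617, 'q': [-0.274, -0.014, 1.815, 0.379, 1.428, -0.307], 'tool_pos': [0.573, 0.022, 0.173], 'tool_rot': [1.525, 1.449, -1.014], 'contact_force': [-0.113, -0.903, -2.546], 'opening': 0.02}
[[ 0.03   0.999 -0.032]
 [ 0.372 -0.041 -0.927]
 [-0.928  0.016 -0.373]]
edge [ 0.5691 -0.1152  0.0834] yaw -92.0 nose-down 21.9 roll 0.9
scene scoop []
scene heatsink [([0.596, -0.078, 0.119], 0.8)]
scene transformer [([0.55, -0.082, 0.116], 0.54)]
```

Emit:
arm_command --plan '[[[-0.0076,0,0.002,0,3,0,0.0],[-0.0076,0,0.002,0,3,0,0.0],[-0.0076,0,0.002,0,3,0,0.0],[-0.0076,0,0.002,0,3,0,0.0],[0,0,0,0,0,0,0.0],[0,0,0,0,0,0,0.0]]]'

```text
t: 14.32
tool_pos: [0.5721, 0.0057, 0.1966]
tool_rot: [1.658, 1.595, -0.872]
contact_force: [-0.6, -0.4, 0.7]
opening: 0.0204
```

Run:
```python
from h import *
o=st(); edge(o)
a=pic("scene","s4.png"); b=pic("top","t4.png")
for c in("scene","top"): marks(c,["heatsink","transformer"])
f=lambda i:cv2.resize(i[:,:,::-1],(390,500),interpolation=cv2.INTER_CUBIC)
cv2.imwrite("pics/c4.png",np.hstack([f(a[130:290,190:315]),f(b[110:270,330:455])]))
```

```text
{'t': 14.317, 'q': [-0.386, 0.017, 1.788, 0.551, 1.552, -0.432], 'tool_pos': [0.572, 0.006, 0.197], 'tool_rot': [1.658, 1.595, -0.872], 'contact_force': [-0.562, -0.443, 0.697], 'opening': 0.02}
[[ 0.03   0.999 -0.016]
 [ 0.553 -0.03  -0.833]
 [-0.833  0.016 -0.553]]
edge [ 0.5705 -0.111   0.0813] yaw -91.1 nose-down 33.6 roll 0.9
scene heatsink []
scene transformer [([0.549, -0.161, 0.045], 0.44)]
top heatsink []
top transformer [([0.544, -0.162, 0.05], 0.42)]
```

View pics/c4.png

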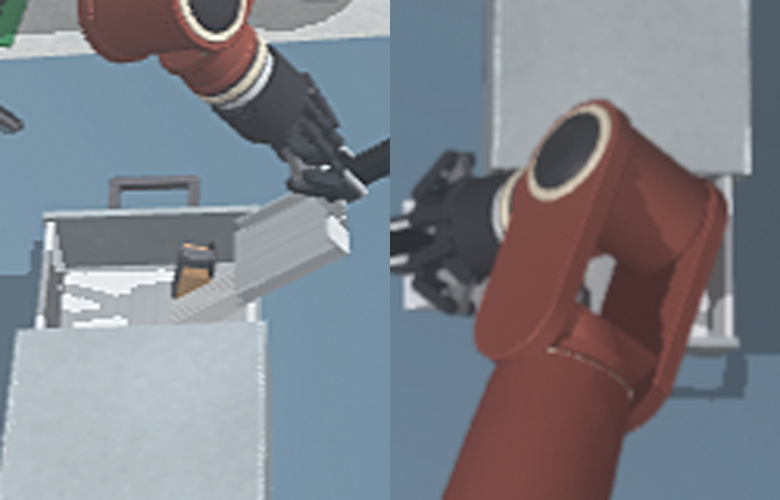

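Both parts have slid over the edge (transformer near px (195,270), heat sink ramped at about (205,295)). I'll tip a little more so they come clear.

Emit:
arm_command --plan '[[[-0.0076,0,0.002,0,3,0,0.0],[-0.0076,0,0.002,0,3,0,0.0],[-0.0076,0,0.002,0,3,0,0.0],[-0.0076,0,0.002,0,3,0,0.0],[0,0,0,0,0,0,0.0],[0,0,0,0,0,0,0.0],[0,0,0,0,0,0,0.0]]]'

```text
t: 15.2
tool_pos: [0.5715, -0.0185, 0.2172]
tool_rot: [1.795, 1.735, -0.711]
contact_force: [-0.5, -2.2, -1.2]
opening: 0.02
```

Run:
```python
from h import *
o=st(); edge(o)
a=pic("scene","s5.png")
marks("scene",["heatsink","transformer"])
cv2.imwrite("pics/c5.png",cv2.resize(a[150:280,190:310,::-1],None,fx=4,fy=4,interpolation=cv2.INTER_CUBIC))
```

```text
{'t': 15.2, 'q': [-0.494, 0.081, 1.752, 0.707, 1.69, -0.529], 'tool_pos': [0.571, -0.019, 0.217], 'tool_rot': [1.795, 1.735, -0.711], 'contact_force': [-0.475, -2.218, -1.173], 'opening': 0.02}
[[ 0.032  0.999 -0.005]
 [ 0.715 -0.026 -0.699]
 [-0.698  0.019 -0.716]]
edge [ 0.5717 -0.1085  0.08  ] yaw -90.4 nose-down 45.7 roll 1.1
scene heatsink [([0.585, -0.145, 0.025], 0.51)]
scene transformer [([0.546, -0.168, 0.042], 0.72)]
```

View pics/c5.png

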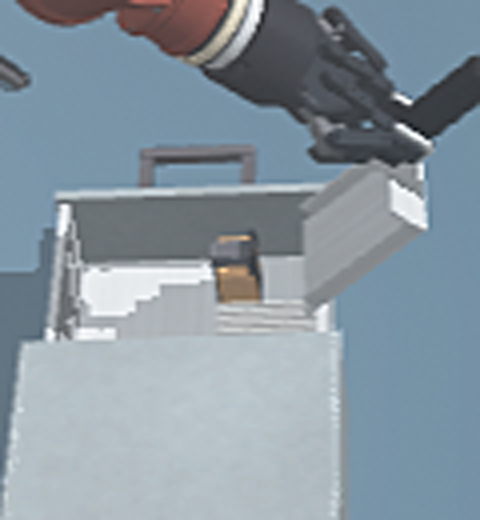

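The heat sink lies flat on the drawer floor, and the transformer stands upright beside it. I'll back the scoop off and level it.

Emit:
arm_command --plan '[[[0,0,-0.01,0,0,0,0.0],[0,0,-0.02,0,0,0,0.0],[0,0,-0.025,0,0,0,0.0],[0,0,-0.03,0,0,0,0.0],[0,0,0,0,0,0,0.0]]]'

```text
t: 15.77
tool_pos: [0.5701, 0.0472, 0.2774]
tool_rot: [1.796, 1.744, -0.712]
contact_force: [1.3, -0.6, -1.3]
opening: 0.0202
```

Run:
```python
from h import *
o=st(); edge(o); go(*scoop([.6,.0,.12],-60,0)); go(*scoop([.65,.17,.08],-16,0))
```

```text
{'t': 15.767, 'q': [-0.394, -0.019, 1.751, 0.748, 1.708, -0.386], 'tool_pos': [0.57, 0.047, 0.277], 'tool_rot': [1.796, 1.744, -0.712], 'contact_force': [1.298, -0.608, -1.284], 'opening': 0.02}
[[ 0.026  1.    -0.007]
 [ 0.719 -0.024 -0.695]
 [-0.695  0.013 -0.719]]
edge [ 0.5698 -0.0421  0.1398] yaw -90.6 nose-down 46.0 roll 0.8
n 10 row [0.016, -0.004, -0.004] [-2.93, -4.46, -1.33]
n 15 row [0.0159, 0.0, -0.0073] [-4.72, -2.57, -2.05]
```

Emit:
arm_command --plan '[[[0.016,-0.004,-0.004,-2.93,-4.46,-1.33,0.0],[0.016,-0.004,-0.004,-2.93,-4.46,-1.33,0.0],[0.016,-0.004,-0.004,-2.93,-4.46,-1.33,0.0],[0.016,-0.004,-0.004,-2.93,-4.46,-1.33,0.0],[0.016,-0.004,-0.004,-2.93,-4.46,-1.33,0.0],[0.016,-0.004,-0.004,-2.93,-4.46,-1.33,0.0],[0.016,-0.004,-0.004,-2.93,-4.46,-1.33,0.0],[0.016,-0.004,-0.004,-2.93,-4.46,-1.33,0.0],[0.016,-0.004,-0.004,-2.93,-4.46,-1.33,0.0],[0.016,-0.004,-0.004,-2.93,-4.46,-1.33,0.0],[0,0,0,0,0,0,0.0]]]'

```text
t: 16.68
tool_pos: [0.5069, 0.1504, 0.1393]
tool_rot: [0.769, 1.419, -0.802]
contact_force: [-1.4, 0.4, -4.8]
opening: 0.0204
```

Run:
```python
from h import *
o=st(); edge(o); go(*scoop([.65,.17,.06],-16,0))
```

```text
{'t': 16.683, 'q': [0.158, -0.095, 1.916, -0.02, 1.329, -0.399], 'tool_pos': [0.507, 0.15, 0.139], 'tool_rot': [0.769, 1.419, -0.802], 'contact_force': [-1.43, 0.398, -4.835], 'opening': 0.02}
[[-0.006  0.846  0.533]
 [-0.02   0.533 -0.846]
 [-1.    -0.016  0.014]]
edge [0.5925 0.0136 0.1102] yaw -57.8 nose-down -0.8 roll -0.9
n 7 row [0.0067, 0.0061, -0.0073] [-5.97, 0.06, 0.17]
```

Emit:
arm_command --plan '[[[0.0067,0.0061,-0.0073,-5.97,0,0.17,0.0],[0.0067,0.0061,-0.0073,-5.97,0,0.17,0.0],[0.0067,0.0061,-0.0073,-5.97,0,0.17,0.0],[0.0067,0.0061,-0.0073,-5.97,0,0.17,0.0],[0.0067,0.0061,-0.0073,-5.97,0,0.17,0.0],[0.0067,0.0061,-0.0073,-5.97,0,0.17,0.0],[0.0067,0.0061,-0.0073,-5.97,0,0.17,0.0],[0,0,0,0,0,0,0.0]]]'

```text
t: 17.35
tool_pos: [0.4868, 0.2211, 0.0865]
tool_rot: [0.205, 1.578, -0.185]
contact_force: [-0.9, -0.4, -3.3]
opening: 0.02
```

Run:
```python
from h import *
o=st(); edge(o); get_image("scene"); marks("scene",["scoop","heatsink","transformer"]); go(*scoop([.648,.168,.006],-18,0))
```

```text
{'t': 17.35, 'q': [0.277, -0.021, 1.941, 0.019, 1.232, -1.052], 'tool_pos': [0.487, 0.221, 0.086], 'tool_rot': [0.205, 1.578, -0.185], 'contact_force': [-0.867, -0.376, -3.258], 'opening': 0.02}
[[-0.015  0.246  0.969]
 [ 0.015  0.969 -0.245]
 [-1.     0.011 -0.018]]
edge [0.6424 0.182  0.0522] yaw -14.2 nose-down 1.0 roll 0.6
scene scoop [([0.642, 0.185, 0.054], 0.91)]
scene heatsink [([0.583, -0.143, 0.025], 0.73)]
scene transformer [([0.559, -0.468, -0.001], 0.27)]
n 2 row [0.0258, -0.0006, 0.0031] [1.76, -0.34, -0.31]
```

Emit:
arm_command --plan '[[[0.012,0,0,0,-0.3,-0.3,0.0],[0.014,0,0,0,-0.3,-0.3,0.0],[0.012,0,0,0,-0.3,0,0.0],[0.006,0,0,0,0,0,0.0],[0.003,0,0,0,0,0,0.0],[0.003,0,0,0,0,0,0.0],[0,0,0,0,0,0,0.0]]]'

```text
t: 18.13
tool_pos: [0.4932, 0.2187, 0.0383]
tool_rot: [0.209, 1.551, -0.205]
contact_force: [-1.2, -0.4, -2.2]
opening: 0.0197
```

Run:
```python
from h import *
o=st(); edge(o)
```

```text
{'t': 18.133, 'q': [0.28, 0.048, 1.962, -0.002, 1.121, -1.025], 'tool_pos': [0.493, 0.219, 0.038], 'tool_rot': [0.209, 1.551, -0.205], 'contact_force': [-1.171, -0.377, -2.162], 'opening': 0.02}
[[ 0.01   0.261  0.965]
 [ 0.001  0.965 -0.261]
 [-1.     0.003  0.01 ]]
edge [0.649  0.1767 0.0084] yaw -15.1 nose-down -0.5 roll 0.2
```

Emit:
arm_command --plan '[[[0.004,0,0,0,0,0,0.0],[0.004,0,0,0,0,0,0.0],[0.002,0,0,0,0,0,0.0],[0,0,0,0,0,0,0.0]]]'

```text
t: 18.47
tool_pos: [0.4952, 0.2191, 0.0303]
tool_rot: [0.21, 1.548, -0.205]
contact_force: [-0.9, 0.5, -1.8]
opening: 0.0202
```

Run:
```python
from h import *
o=st(); edge(o)
```

```text
{'t': 18.467, 'q': [0.28, 0.063, 1.962, -0.002, 1.103, -1.025], 'tool_pos': [0.495, 0.219, 0.03], 'tool_rot': [0.21, 1.548, -0.205], 'contact_force': [-0.872, 0.466, -1.834], 'opening': 0.02}
[[ 0.013  0.262  0.965]
 [ 0.002  0.965 -0.262]
 [-1.     0.005  0.012]]
edge [0.651  0.177  0.0008] yaw -15.2 nose-down -0.7 roll 0.3
```

Emit:
arm_command --plan '[[[0.002,0,0,0,0,0,0.0],[0,0,0,0,0,0,0.03],[0,0,0,0,0,0,0.045],[0,0,0,0,0,0,0.06],[0,0,0,0,0,0,0.06],[0,0,0,0,0,0,0.06],[-0.02,0,0,0,0,0,0.06],[-0.035,0,0,0,0,0,0.06],[-0.035,0,0,0,0,0,0.06],[-0.035,0,0,0,0,0,0.06],[-0.02,0,0,0,0,0,0.04],[0,0,0,0,0,0,0.0]]]'

```text
t: 19.47
tool_pos: [0.4936, 0.2189, 0.1798]
tool_rot: [0.21, 1.547, -0.204]
contact_force: [-0.2, 0.3, 0.4]
opening: 0.0368
```

Run:
```python
from h import *
o=st(); get_image("scene"); marks("scene",["scoop","scoop_grip","heatsink","transformer","drawer_handle"]); go([.405,-.196,.17],[0,0,-1],[1,-.04,0])
```

```text
{'t': 19.467, 'q': [0.281, -0.123, 1.872, -0.002, 1.379, -1.025], 'tool_pos': [0.494, 0.219, 0.18], 'tool_rot': [0.21, 1.547, -0.204], 'contact_force': [-0.183, 0.331, 0.38], 'opening': 0.037}
[[ 0.014  0.262  0.965]
 [ 0.002  0.965 -0.262]
 [-1.     0.005  0.013]]
scene scoop [([0.652, 0.178, -0.0], 0.96)]
scene scoop_grip [([0.496, 0.221, 0.048], 0.92)]
scene heatsink [([0.587, -0.145, 0.027], 0.62)]
scene transformer []
scene drawer_handle [([0.454, -0.192, 0.083], 0.87), ([0.497, 0.22, 0.048], 0.18)]
n 13 row [0.0002, -0.0272, 0.0222] [5.93, 0.01, 0.0]
```

The scoop is flat on the bench (marks: edge z≈0, grip z≈0.048). Next I'll go in front of the drawer handle.

Emit:
arm_command --plan '[[[0,-0.0272,0.0222,5.93,0,0,0.0],[0,-0.0272,0.0222,5.93,0,0,0.0],[0,-0.0272,0.0222,5.93,0,0,0.0],[0,-0.0272,0.0222,5.93,0,0,0.0],[0,-0.0272,0.0222,5.93,0,0,0.0],[0,-0.0272,0.0222,5.93,0,0,0.0],[0,-0.0272,0.0222,5.93,0,0,0.0],[0,-0.0272,0.0222,5.93,0,0,0.0],[0,-0.0272,0.0222,5.93,0,0,0.0],[0,-0.0272,0.0222,5.93,0,0,0.0],[0,-0.0272,0.0222,5.93,0,0,0.0],[0,-0.0272,0.0222,5.93,0,0,0.0],[0,-0.0272,0.0222,5.93,0,0,0.0],[0,0,0,0,0,0,0.0]]]'

```text
t: 20.93
tool_pos: [0.3797, -0.2058, 0.1479]
tool_rot: [1.268, 1.193, -1.31]
contact_force: [0.1, 0.8, -0.6]
opening: 0.0001
```

Run:
```python
from h import *
o=st(); get_image("top"); marks("top",["heatsink","transformer","drawer_in"]); go([.405,-.196,.12],[0,0,-1],[1,-.04,0])
```

```text
{'t': 20.933, 'q': [-0.657, -0.343, 2.109, -0.018, 1.411, -0.553], 'tool_pos': [0.38, -0.206, 0.148], 'tool_rot': [1.268, 1.193, -1.31], 'contact_force': [0.115, 0.799, -0.637], 'opening': 0.0}
[[-0.039  0.994 -0.101]
 [ 0.007 -0.1   -0.995]
 [-0.999 -0.04  -0.003]]
top heatsink [([0.585, -0.154, 0.025], 0.48), ([0.652, 0.18, 0.002], 0.48)]
top transformer [([0.549, -0.169, 0.049], 0.7)]
top drawer_in [([0.58, -0.202, 0.017], 0.61)]
n 2 row [0.0142, 0.0108, -0.0041] [-1.45, -0.17, 1.05]
```

Emit:
arm_command --plan '[[[0.019,0.0054,-0.002,-0.72,0,0.5,0.0],[0.019,0.0054,-0.002,-0.72,0,0.5,0.0],[0.019,0.0054,-0.002,-0.72,0,0.5,0.0],[0.019,0.0054,-0.002,-0.72,0,0.5,0.0],[0,0,0,0,0,0,0.0]]]'

```text
t: 21.55
tool_pos: [0.4105, -0.1912, 0.0708]
tool_rot: [1.232, 1.199, -1.222]
contact_force: [-1.2, 0.5, 0.3]
opening: 0.0001
```

Run:
```python
from h import *
o=st()
```

```text
{'t': 21.55, 'q': [-0.604, -0.215, 2.145, 0.007, 1.211, -0.583], 'tool_pos': [0.41, -0.191, 0.071], 'tool_rot': [1.232, 1.199, -1.222], 'contact_force': [-1.214, 0.541, 0.278], 'opening': 0.0}
[[ 0.004  1.    -0.024]
 [ 0.005 -0.024 -1.   ]
 [-1.     0.004 -0.005]]
```

Emit:
arm_command --plan '[[[0,0.005,0.001,0,0,0,0.0],[0,0.006,0.001,0,0,0,0.0],[0,0.006,0.001,0,0,0,0.0],[0,0.006,0.001,0,0,0,0.0],[0,0.007,0.001,0,0,0,0.0],[0,0.008,0.0005,0,0,0,0.0],[0,0.009,0.0005,0,0,0,0.0],[0,0.009,0.0005,0,0,0,0.0],[0,0.009,0.0005,0,0,0,0.0],[0,0.009,0.0005,0,0,0,0.0],[0,0.009,0.0005,0,0,0,0.0],[0,0.009,0.0005,0,0,0,0.0]]]'

```text
t: 22.55
tool_pos: [0.5126, -0.1993, 0.0732]
tool_rot: [1.229, 1.206, -1.219]
contact_force: [-1.8, 1.9, 0.3]
opening: -0.0002
```

Run:
```python
from h import *
o=st(); get_image("scene"); marks("scene",["drawer_handle","heatsink","transformer"])
```

```text
{'t': 22.55, 'q': [-0.51, 0.03, 1.914, 0.008, 1.201, -0.494], 'tool_pos': [0.513, -0.199, 0.073], 'tool_rot': [1.229, 1.206, -1.219], 'contact_force': [-1.796, 1.881, 0.35], 'opening': -0.0}
[[ 0.     1.    -0.018]
 [ 0.008 -0.018 -1.   ]
 [-1.     0.    -0.008]]
scene drawer_handle [([0.529, -0.197, 0.083], 0.7)]
scene heatsink []
scene transformer [([0.622, -0.172, 0.044], 0.49)]
```

Emit:
arm_command --plan '[[[0,0.009,0.0004,0,0,0,0.0],[0,0.009,0.0004,0,0,0,0.0],[0,0.009,0.0004,0,0,0,0.0],[0,0.009,0.0004,0,0,0,0.0],[0,0.009,0.0004,0,0,0,0.0],[0,0.008,0.0004,0,0,0,0.0],[0,0.007,0.0004,0,0,0,0.0],[0,0.006,0.0002,0,0,0,0.0],[0,0.005,0,0,0,0,0.0],[0,0.004,0,0,0,0,0.0],[0,0,0,0,0,0,0.0]]]'

```text
t: 23.67
tool_pos: [0.5828, -0.2037, 0.0734]
tool_rot: [1.214, 1.235, -1.242]
contact_force: [-0.9, 0.3, -0.2]
opening: -0.0001
```

Emit:
arm_command --plan '[[[0,0.005,0,0,0,0,0.0],[0,0.005,0,0,0,0,0.0]]]'

```text
t: 23.83
tool_pos: [0.5833, -0.2038, 0.0734]
tool_rot: [1.201, 1.259, -1.262]
contact_force: [-25.7, 2.9, 19.0]
opening: -0.0004
```

The drawer hit its shut stop. I'll back off and rise clear.

Emit:
arm_command --plan '[[[0,-0.01,0,0,0,0,0.0],[0,-0.02,0,0,0,0,0.0],[0,-0.02,0,0,0,0,0.0],[-0.02,-0.02,0,0,0,0,0.0],[-0.035,-0.01,0,0,0,0,0.0],[-0.035,0,0,0,0,0,0.0],[-0.035,0,0,0,0,0,0.0],[0,0,0,0,0,0,0.0]]]'

```text
t: 24.5
tool_pos: [0.5098, -0.2064, 0.2067]
tool_rot: [1.199, 1.254, -1.264]
contact_force: [1.4, 0.5, 1.7]
opening: 0.0002
```

Run:
```python
from h import *
o=st(); a=pic("scene","s9.png");marks("scene",["scoop","scoop_grip","drawer_handle","cabinet","power_board","spray_can","screwdriver"])
b=pic("top","t9.png"); marks("top",["drawer_handle","drawer_in"])
cv2.imwrite("pics/c9.png",cv2.resize(a[90:340,100:500,::-1],None,fx=2,fy=2,interpolation=cv2.INTER_CUBIC))
```

```text
{'t': 24.5, 'q': [-0.509, -0.068, 1.775, -0.021, 1.494, -0.489], 'tool_pos': [0.51, -0.206, 0.207], 'tool_rot': [1.199, 1.254, -1.264], 'contact_force': [1.423, 0.539, 1.738], 'opening': 0.0}
[[-0.062  0.998 -0.018]
 [ 0.01  -0.018 -1.   ]
 [-0.998 -0.063 -0.009]]
scene scoop [([0.648, 0.181, -0.001], 0.68)]
scene scoop_grip [([0.498, 0.218, 0.047], 0.72), ([0.558, -0.471, -0.001], 0.23)]
scene drawer_handle [([0.6, -0.202, 0.085], 0.45)]
scene cabinet [([0.651, -0.202, 0.0], 0.86)]
scene power_board [([0.556, -0.472, 0.001], 0.86), ([0.497, 0.219, 0.045], 0.41)]
scene spray_can [([0.361, 0.498, -0.004], 0.57)]
scene screwdriver [([0.596, 0.459, -0.003], 0.48)]
top drawer_handle [([0.598, -0.203, 0.083], 0.68)]
top drawer_in [([0.594, 0.454, 0.003], 0.19)]
```

View pics/c9.png

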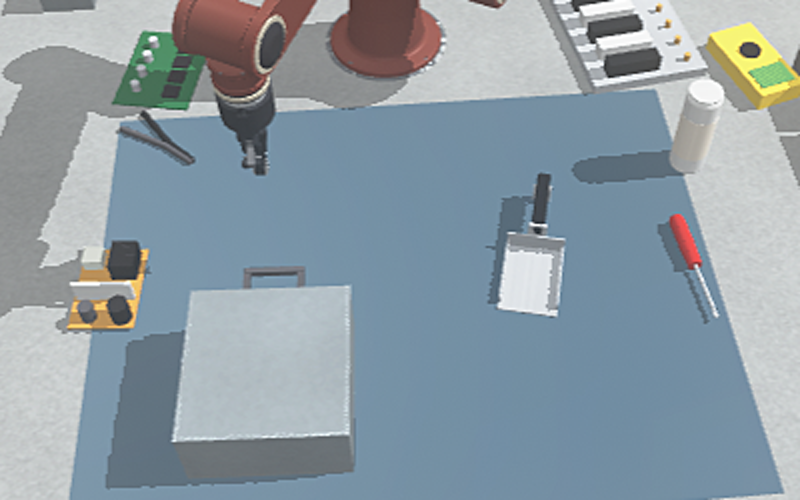

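```bash
python3 -c "
from station import *
print(finish_job())"
```

```text
the job is handed in; nothing more can be done
None
```

The job is finished and handed in at about 25 s of the 72 s. I pulled the drawer out to its stop, rested the scoop's edge on the left rim and tipped both parts into the drawer. I then set the empty scoop flat on the bench and pushed the drawer shut.

**Drawer:** it met its end stop with about 26 N on the tool. The handle is about 51 mm in front of the cabinet face, which fits the panel plus the handle standoff for a shut drawer. The measured travel was about 146 mm against the nominal 150 mm, within measuring error.

**Scoop and bystanders:** the scoop's front edge is at about 0 mm height and its grip at about 47 mm, so it is level and right way up. The circuit board, spray can and screwdriver read within about 6 mm of where they started. The gripper is clear of everything.

**Parts in the drawer:** both were last seen inside, the heat sink flat on the floor before the push and the transformer standing on end part-way through it. The detector did not report the heat sink part-way through the push, and neither part could be seen once the drawer was shut, so their final rest was not checked.

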